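# Load the grinding jar onto the mill's drive tongue and fit the retaining bridge

### The arm

A 6-joint arm with a two-finger parallel gripper is mounted at the origin on a cart in front of the work surface, level with it; the furniture and walls round the work are solid. World frame = base frame: x ahead of the robot, y to its left, z up, the work surface at z = 0. Lengths are in m, angles in rad, forces in N, time in s.
With the tool pointing down it reaches from about 0.275 to 0.75 m from the base axis. Payload 10.2 kg.
Tool frame: the origin (TCP) lies on the centre line of the jaws, within the pads' length; the fingertips stand 8 mm ahead of it and the grasp point (between the pads) lies 11 mm behind it; z points along the fingers, y is the line along which they close (so a half turn about z gives the same grasp; the last joint's range is limited). The gripper opens to 88 mm and grips with 3 to 60 N. Pads are 18 mm wide; open, the fingers measure 123 mm over their backs; the gripper's body (75 mm by 187 mm) begins 45 mm behind the grasp point.
Start: joints at [0.906, 0.313, 1.498, -0, 1.331, -0.223], TCP at [0.224, 0.475, 0.247] pointing down, gripper open.
Joint ranges: [-2.94, 2.94], [-0.97, 2.17], [0.19, 2.56], [-1.23, 4.37], [0.02, 3.11], [-2.88, 2.88]. Speed limits (rad/s): [2.39, 2.39, 3.01, 3.14, 3.14, 3.14].

### API

Orientations are given as a rotation vector (axis times angle).
In Python, from workcell import ctrl gives the robot as it stands.
- The arm moves only by the shell command python3 -m jog 'ROWS'. ROWS is JSON, a list of rows, each an object of numbers: "x", "y", "z": the shift along the world's x, y, z in m; "rx", "ry", "rz": the turn, a rotation vector about the world's x, y, z in degrees; "gripper": the opening, from 0 (shut) to 1 (fully open). In form: [{"x": .., "y": .., "z": .., "rx": .., "ry": .., "rz": .., "gripper": ..}, ...]. A call has 1 to 20 rows; each row shifts and turns the commanded pose from where the row before left it; what a row does not reach is not made up. A row lasts 1/8 s, in which the tool goes at most 62.5 mm and 10.7 degrees, less where a joint would pass 70% of its speed; a pose out of reach is approached as far as the arm can. A call is refused whole if a number of a shift passes 0.0625 or a number of a turn 10.7, either way. A call with a gripper value outside its range is refused whole. The fingers move at their own pace and stop on an object; the grip force is fixed at half the most. Time passes only in rows, so rows that do not move let the fingers close. It gives the time, the measured TCP pose, the force, the opening and the grip force at its end, in the units of the state.
- ctrl.get_obs(): the state, without advancing time (a new reading comes with each control period).
- ctrl.capture(name): name is "scene" or "top" or "wrist"; returns a dict with "frame" (420x560x3 uint8, blue, green, red), "fx", "fy", "cx", "cy" (pixels), "T" (4x4, takes a point from camera to world coordinates). Camera axes: x right, y down, z forward; pixel columns grow to the right and rows downward; lengths in m; the calibration is good to about 2 mm. A picture is of the moment at which its call begins. There is no depth.
- ctrl.hand_in(): hands the job in; it is judged then, once.
The state is a dict: "time_s": time; "qpos": joint angles; "joint_vel": joint speeds; "joint_efforts": joint torques, N m; "tool_pos": TCP position; "eef_rot": TCP orientation; "wrist_force": force on the tool from outside, world axes, zero at the start; "torque": the same for the moment, N m; "opening": finger opening in m; "finger_force": force on a finger pad.
Only numpy, scipy, OpenCV 4.12 (cv2) and the standard library are available. Lean on these libraries where they do the work, as an engineer would, in place of code of your own. Each camera call takes 0.05 s, during which the arm holds its last target. There are 200 camera calls.

### The job

Load the bench mill: stand the steel grinding jar in the collar on the mill and turn it there until you feel the slot in its foot drop over the drive tongue, so that it sits fully home on the drive disc, and let go of it. Then lower the retaining bridge, kept level, over the two guide posts until both feet rest flat on the posts' shoulders, and let go. Leave the other things on the bench where they are.

Things in the scene. Friction and masses are not known exactly. Their poses are not given: they have to be found in the camera images.
- mill: bench mill, fixed: low grey housing 220 x 230 mm, dial and rocker on the front, aluminium deck 55 mm above the bench. Origin on the bench under the jar station's centre; x from front to back, y to its left, z up. Over the origin stands a round steel collar, inner diameter 66 mm, outer 80 mm, rim 75 mm above the bench
- station (a point): centre of the steel drive disc on the collar's floor, 57 mm above the bench; the seated jar's origin comes here; mill's axes. Across the disc runs a flat-sided tongue 34 mm long, 8 wide, 8 high, top edges chamfered 1.5 mm. The disc stands at any angle, not reported: find it by feel (or look down into the collar). A braked motor lets it turn only against 0.25 N m
- post_left (a point): centre of the shoulder of the left guide post, 68 mm from the station along the mill's +y, 73 mm above the bench. The shoulder is 22 mm in diameter; above it the post is 12 mm in diameter and 30 mm high, its top 8 mm tapered to 5.6 mm
- post_right (a point): the same for the right guide post, 68 mm from the station along the mill's -y
- jar: closed steel grinding jar, about 0.55 kg, 90 mm tall, standing on the bench left or right of the mill: round body 62 mm in diameter, lid 68 mm in diameter from 52 to 62 mm above the underside, on the lid a flat-sided steel grip block from 62 to 90 mm. Origin at the centre of the underside, z up, x along the grip block
- jar_slot (a point): centre of the jar's underside (same point and axes as the jar). A slot 11 mm wide, 10 mm deep, edges chamfered 1.5 mm, runs right across the foot along jar x, under the grip block's length. It fits the tongue either way round, so half a turn covers every case; off the tongue, the jar rests 8 mm too high
- jar_grip (a point): middle of the jar's grip block, 80 mm above the jar's underside: 52 mm long (jar x), 34 mm wide (jar y, grasp across these flats), top 90 mm above the underside, standing on the wider lid at 62 mm
- bridge: retaining bridge standing on its feet on the bench, on the jar's other side of the mill: aluminium top-hat bracket 176 mm long (y), 36 wide (x), 124 tall, about 0.45 kg, same after half a turn. Two feet 36 x 40 x 16 mm with vertical 14.6 mm through bores 68 mm either side of the middle. Origin midway between the bores, level with the feet's undersides, z up
- bridge_pad (a point): middle of the thrust pad's underside, 76 mm above the bridge's origin, under the cross bar (80 to 90 mm) between two legs 83 mm apart. With the bridge seated (origin 73 mm above the bench over the station, y along mill y, either way round) the pad is 2 mm above a fully seated jar; a jar not home keeps the bridge up
- bridge_grip (a point): middle of the bridge's black grip, 112 mm above its origin: 22 mm thick (bridge x, grasp across this), 72 mm long (bridge y), from 90 to 124 mm above the origin
- beaker: small glass beaker standing on the bench, 44 mm across, 58 mm tall, leave it; origin at the centre of its underside
- tape_roll: roll of labelling tape lying flat, 62 mm across, 19 mm tall, leave it; origin at the centre of its underside
- forceps: steel forceps lying flat on the bench, 124 mm long, 10 mm tall, leave them; origin at the middle of the underside
- marker: marker pen lying on the bench, 128 mm long, 16 mm thick, leave it; origin at one end
Not all that is in view belongs to the job. What is shaped like the jar but purple or red is not meant.

How it is judged:
On the way, in this order (a step that is already met when the one before it is completed fails the run):
1. the jar is fully home on the drive tongue, upright in the collar (z of jar in the frame of station below 0.002 m and horizontal distance between jar and station below 0.004 m and angle between jar's own z axis and vertical below 0.04 rad), for 0.2 s.
2. the bridge is down over both guide posts, its feet on the shoulders (z of bridge in the frame of post_left below 0.002 m and horizontal distance between bridge and station below 0.004 m and angle between bridge's own z axis and vertical below 0.03 rad and angle between the y axis of bridge and the y axis of mill, either way round below 0.06 rad), for 0.2 s.
At the end, for the whole second after the job is handed in: Jar over the tongue on the drive disc (within 2 mm in height, 4 mm sideways, 0.04 rad of upright), bridge on both post shoulders (2 mm in height, 4 mm sideways, 0.03 rad of level, 0.06 rad of the posts' line), both at rest and released (all of step 1 and all of step 2 and linear speed of each of jar, bridge below 0.02 m/s); the robot touches nothing.
It fails at once if a bystander (beaker, tape roll, forceps or marker) is moved more than 30 mm (distance of any of beaker, tape_roll, forceps, marker from where it was at the start of the episode above 0.03 m).
It also fails if it takes over 72 s, if anything falls off the work surface, if the arm or the gripper's body presses on something with over 40 N, if the wrist force passes 120 N, or if a joint passes its speed limit or range.

## Working session

There is one attempt and no reset: what is moved stays moved. The work goes in short steps, Python scripts to look and compute and a shell command to move; the robot and the scene stay as the last step left them, time stands still between calls to the robot, and variables do not carry over. Pictures are saved under pics/ and viewed, at most 13 in all, crops included, and the job is handed in when it is done.

```bash
ls; mkdir -p pics
cat > h.py <<'E'
import numpy as np, cv2
from workcell import ctrl
from scipy.spatial.transform import Rotation as R
def cap(n,save=None):
    c=ctrl.capture(n)
    if save: cv2.imwrite('pics/'+save,c['frame'])
    return c
def ray(c,u,v,z):
    T=np.array(c['T']); d=T[:3,:3]@np.array([(u-c['cx'])/c['fx'],(v-c['cy'])/c['fy'],1]); o=T[:3,3]
    return o+d*(z-o[2])/d[2]
def proj(c,p):
    T=np.array(c['T']); q=T[:3,:3].T@(np.array(p)-T[:3,3]); return q[0]/q[2]*c['fx']+c['cx'],q[1]/q[2]*c['fy']+c['cy']
def st():
    o=ctrl.get_obs(); print(round(o['time_s'],2),np.round(o['tool_pos'],4),np.round(R.from_rotvec(o['eef_rot']).as_matrix()[:,1],3),np.round(o['eef_rot'],3),np.round(o['wrist_force'],1),np.round(o['torque'],2),round(o['opening'],4),o['finger_force'])
E
python3 - <<'E'
from h import *
import pickle
a=cap('scene');b=cap('top')
pickle.dump((a,b),open('c.pkl','wb'))
cv2.imwrite('pics/top.png',b['frame']);cv2.imwrite('pics/scene.png',a['frame'])
for c in(a,b): print(np.round(c['T'],3),c['fx'])
st()
E
```

```text
pics
[[ 0.774 -0.275  0.571 -0.069]
 [-0.633 -0.317  0.706 -0.749]
 [-0.013 -0.908 -0.419  0.526]
 [ 0.     0.     0.     1.   ]] 402.9550973236546
[[ 0.025 -0.996  0.089  0.405]
 [-1.    -0.026 -0.008 -0.013]
 [ 0.01  -0.089 -0.996  1.418]
 [ 0.     0.     0.     1.   ]] 428.8481727766682
0.1 [0.2244 0.4744 0.2462] [ 0.428  0.904 -0.001] [-6.880e-01 -3.065e+00  2.000e-03] [-0.   0.6 -0.5] [-0.03 -0.02  0.05] 0.088 0.0
```

View pics/top.png

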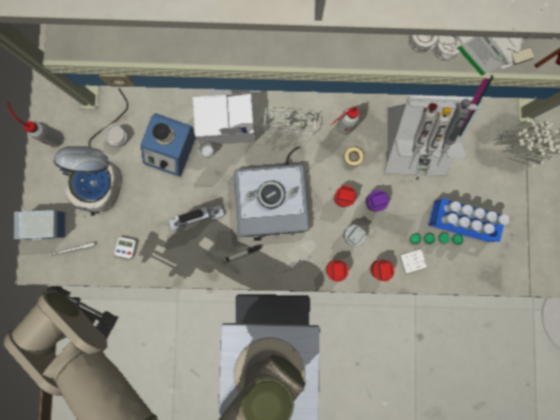

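View pics/scene.png

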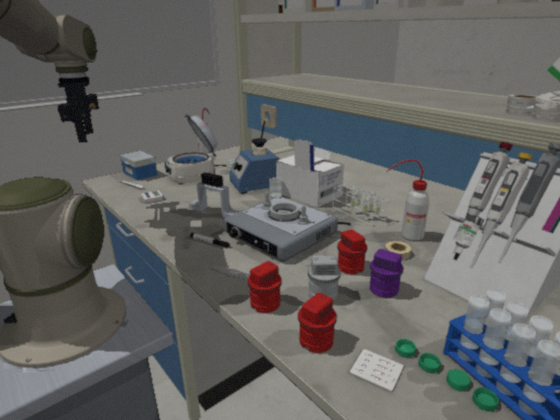

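Candidates for the jar in the top view are steel (355,234), reds (346,196), (338,270), (383,270), purple (378,201) and the grey beaker (207,150). I choose the steel one at (355,234), seen at (323,278) in the scene view. The mill is at (271,197), the bridge at (197,216) and the marker at (243,252). Next is a close crop.

Run:
```python
from h import *
import pickle
a,b=pickle.load(open('c.pkl','rb'))
f=b['frame'][150:292,165:393]
cv2.imwrite('pics/crop1.png',cv2.resize(f,None,fx=3.5,fy=3.5,interpolation=cv2.INTER_CUBIC))
for n,u,v,z in(('jar',355,234,.085),('mill',271,195,.075),('bridge',197,216,.12),('red',346,196,.08),('red',338,270,.08),('marker',243,252,.01)): print(n,np.round(ray(b,u,v,z),3))
```

```text
jar [ 0.448 -0.253  0.085]
mill [0.564 0.011 0.075]
bridge [0.489 0.232 0.12 ]
red [ 0.567 -0.225  0.08 ]
red [ 0.336 -0.203  0.08 ]
marker [0.383 0.098 0.01 ]
```

View pics/crop1.png

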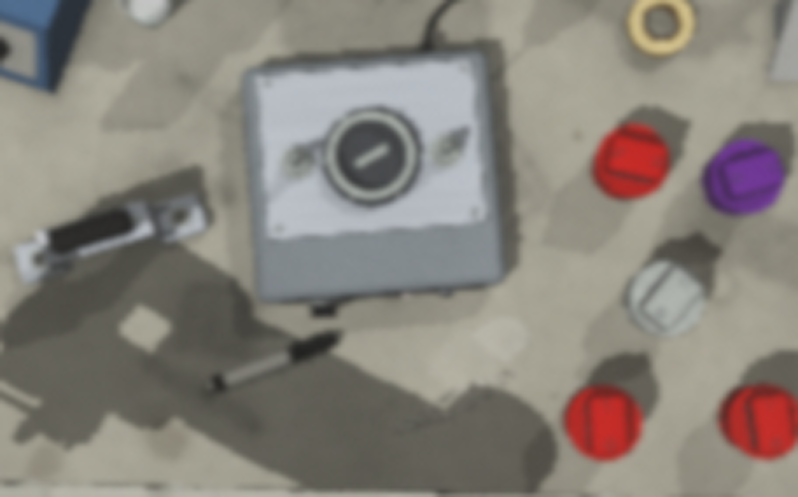

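The crop confirms the steel jar at crop (666,297) and the collar at (371,155). The tongue is visible there at about -57° yaw. The bridge runs (30,262)–(190,213). I'll go over the mill first and look.

```bash
python3 -m jog '[{"x":0.03,"y":-0.052,"rz":-1.9},{"x":0.03,"y":-0.052,"rz":-1.9},{"x":0.03,"y":-0.052,"rz":-1.9},{"x":0.03,"y":-0.052,"rz":-1.9},{"x":0.03,"y":-0.052,"rz":-1.9},{"x":0.03,"y":-0.052,"rz":-1.9},{"x":0.03,"y":-0.052,"rz":-1.9},{"x":0.03,"y":-0.052,"rz":-1.9},{"x":0.03,"y":-0.052,"rz":-1.9},{"x":0,"y":0}]'
python3 - <<'E'
from h import *
import pickle
c=cap('wrist','w1.png');pickle.dump(c,open('w1.pkl','wb'));st();print(np.round(c['T'],3),c['fx'])
E
```

```text
0.15 [0.2244 0.4745 0.2463] [ 0.428  0.904 -0.001] [-6.880e-01 -3.065e+00  1.000e-03] [0.2 0.6 0.7] [ 0.01 -0.04  0.02] 0.0881 0.0
[[ 0.428  0.872  0.237  0.164]
 [ 0.904 -0.413 -0.114  0.502]
 [-0.001  0.263 -0.965  0.385]
 [ 0.     0.     0.     1.   ]] 372.79894642624254validation failed for argument at $[0]...
```

View pics/w1.png

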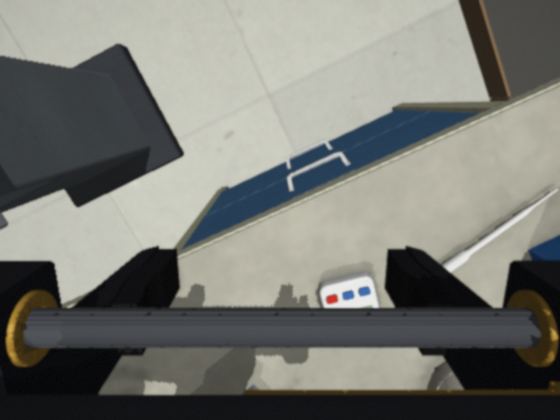

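The jog was refused, probably because every key must be given, so the picture still shows the start view.

```bash
python3 -m jog '[{"x":0.033,"y":-0.047,"z":0.005,"rx":0,"ry":0,"rz":-1.7,"gripper":1},{"x":0.033,"y":-0.047,"z":0.005,"rx":0,"ry":0,"rz":-1.7,"gripper":1},{"x":0.033,"y":-0.047,"z":0.005,"rx":0,"ry":0,"rz":-1.7,"gripper":1},{"x":0.033,"y":-0.047,"z":0.005,"rx":0,"ry":0,"rz":-1.7,"gripper":1},{"x":0.033,"y":-0.047,"z":0.005,"rx":0,"ry":0,"rz":-1.7,"gripper":1},{"x":0.033,"y":-0.047,"z":0.005,"rx":0,"ry":0,"rz":-1.7,"gripper":1},{"x":0.033,"y":-0.047,"z":0.005,"rx":0,"ry":0,"rz":-1.7,"gripper":1},{"x":0.033,"y":-0.047,"z":0.005,"rx":0,"ry":0,"rz":-1.7,"gripper":1},{"x":0.033,"y":-0.047,"z":0.005,"rx":0,"ry":0,"rz":-1.7,"gripper":1},{"x":0.033,"y":-0.047,"z":0.005,"rx":0,"ry":0,"rz":-1.7,"gripper":1},{"x":0,"y":0,"z":0,"rx":0,"ry":0,"rz":0,"gripper":1},{"x":0,"y":0,"z":0,"rx":0,"ry":0,"rz":0,"gripper":1}]'
python3 - <<'E'
from h import *
import pickle
c=cap('wrist','w2.png');pickle.dump(c,open('w2.pkl','wb'));st()
E
```

```text
time_s: 1.65
tool_pos: [0.5542, 0.005, 0.2964]
eef_rot: [-1.133, -2.929, -0.0]
wrist_force: [-0.1, 0.4, -0.3]
opening: 0.0877
finger_force: 0.0
1.7 [0.554  0.0054 0.2966] [ 0.672  0.74  -0.   ] [-1.132 -2.93  -0.   ] [-0.3 -0.8 -0. ] [-0.    0.03  0.06] 0.0878 0.0
```

View pics/w2.png

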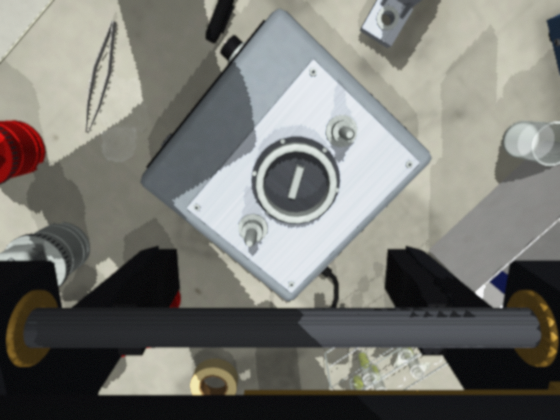

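The wrist view shows the collar at (296,181), the tongue from (300,165) to (292,199), posts near (347,132) and (251,232), and deck screws at (313,72), (409,163), (197,207) and (291,284). The forceps are at (100,75).

Run:
```python
from h import *
import pickle
c=pickle.load(open('w2.pkl','rb'));a,b=pickle.load(open('c.pkl','rb'))
g=cv2.cvtColor(c['frame'],cv2.COLOR_BGR2GRAY)
# dark interior of collar
m=np.zeros_like(g);cv2.circle(m,(296,181),38,255,-1)
# radial edge search: inner rim edge (dark->bright)
pts=[]
for t in np.linspace(0,2*np.pi,72,endpoint=False):
    r=np.arange(24,42,.25)
    p=cv2.remap(g,(296+r*np.cos(t)).astype('f4')[None],(181+r*np.sin(t)).astype('f4')[None],cv2.INTER_LINEAR)[0].astype(float)
    d=p[6:]-p[:-6];k=np.argmax(d)+3
    pts.append((296+r[k]*np.cos(t),181+r[k]*np.sin(t)))
W=np.array([ray(c,u,v,.075)[:2] for u,v in pts])
for _ in range(4):
    s=np.linalg.lstsq(np.c_[2*W,np.ones(len(W))],(W**2).sum(1),rcond=None)[0]
    r=np.sqrt(s[2]+s[:2]@s[:2]); e=abs(np.linalg.norm(W-s[:2],axis=1)-r); W=W[e<max(.0015,np.median(e)*2)]
print('collar',s[:2],'r',r,len(W))
t=((g>110)&(np.hypot(*(np.indices(g.shape)[::-1]-np.array([296,181])[:,None,None]))<22)).astype('u1')
n,l,S,C=cv2.connectedComponentsWithStats(t);k=1+np.argmax(S[1:,4]);rc=cv2.minAreaRect(np.argwhere(l==k)[:,::-1].astype('f4'));print('tongue',rc)
q=np.array([ray(c,u,v,.065)[:2] for u,v in cv2.boxPoints(rc)]);e1=q[1]-q[0];e2=q[2]-q[1];print(np.linalg.norm(e1),np.linalg.norm(e2))
e=e1 if np.linalg.norm(e1)>np.linalg.norm(e2) else e2;print('tongue yaw',np.degrees(np.arctan2(e[1],e[0])),'ctr',q.mean(0))
sc={k:ray(c,*p,.055)[:2] for k,p in dict(fl=(313,72),bl=(409,163),fr=(197,207),br=(291,284)).items()}
print(sc)
for i,j in(('fr','fl'),('br','bl'),('bl','fl'),('br','fr')):
    e=sc[j]-sc[i];print(i,j,np.linalg.norm(e),np.degrees(np.arctan2(e[1],e[0])))
# post tops guess
for p in((347,132),(251,232)): print('post',ray(c,*p,.1))
cv2.imwrite('pics/crop2.png',cv2.resize(g[100:260,200:400],None,fx=4,fy=3.7))
# jar in top: contour of the grey disc
for z in(.062,.09): print(z,ray(b,355,234,z))
```

```text
collar [0.56983914 0.00811972] r 0.0327268654636181 72
tongue ((295.5660400390625, 182.01885986328125), (8.51635456085205, 33.24125671386719), 15.945395469665527)
0.03404524801192775 0.008540585090169202
tongue yaw 122.31665735737973 ctr [0.56964736 0.00816378]
{'fl': array([0.50225849, 0.09146985]), 'bl': array([0.63475672, 0.10625219]), 'fr': array([ 0.52116157, -0.08763875]), 'br': array([ 0.65450929, -0.0740401 ])}
fr fl 0.18010335160670982 96.02467747537948
br bl 0.1813710948272829 96.25230800907326
bl fl 0.13332027951119615 -173.6340444320935
br fr 0.1340393139859221 -174.17716896685695
post [0.56046475 0.07570088 0.1       ]
post [ 0.57089982 -0.05127943  0.1       ]
0.062 [ 0.44882121 -0.25755867  0.062     ]
0.09 [ 0.44792329 -0.25251684  0.09      ]
```

View pics/crop2.png

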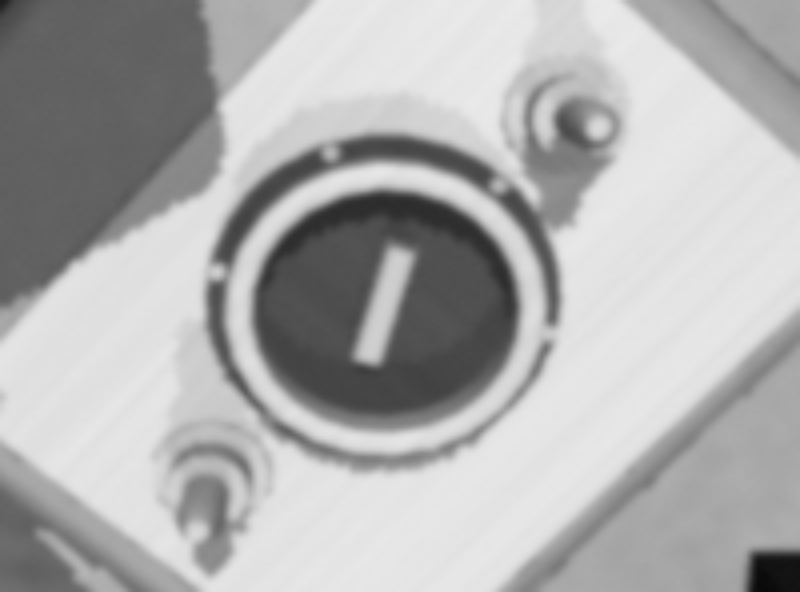

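Station is (0.5697, 0.0081), tongue yaw 122.3°, mill yaw +6.1°. Radius and tongue size check out against the given sizes. Now over the jar.

```bash
python3 -m jog '[{"x":-0.021,"y":-0.051,"z":-0.005,"rx":0,"ry":0,"rz":0,"gripper":1},{"x":-0.021,"y":-0.051,"z":-0.005,"rx":0,"ry":0,"rz":0,"gripper":1},{"x":-0.021,"y":-0.051,"z":-0.005,"rx":0,"ry":0,"rz":0,"gripper":1},{"x":-0.021,"y":-0.051,"z":-0.005,"rx":0,"ry":0,"rz":0,"gripper":1},{"x":-0.021,"y":-0.051,"z":-0.005,"rx":0,"ry":0,"rz":0,"gripper":1},{"x":0,"y":0,"z":0,"rx":0,"ry":0,"rz":0,"gripper":1},{"x":0,"y":0,"z":0,"rx":0,"ry":0,"rz":0,"gripper":1}]'
python3 - <<'E'
from h import *
import pickle
c=cap('wrist','w3.png');pickle.dump(c,open('w3.pkl','wb'));st()
E
```

```text
time_s: 2.58
tool_pos: [0.4498, -0.2491, 0.272]
eef_rot: [1.132, 2.93, 0.0]
wrist_force: [0.4, -0.2, -0.2]
opening: 0.0885
finger_force: 0.0
2.62 [ 0.45   -0.2489  0.2721] [0.672 0.741 0.   ] [1.131 2.931 0.   ] [0.1 0.2 1.1] [ 0.   -0.    0.01] 0.0882 0.0
```

View pics/w3.png

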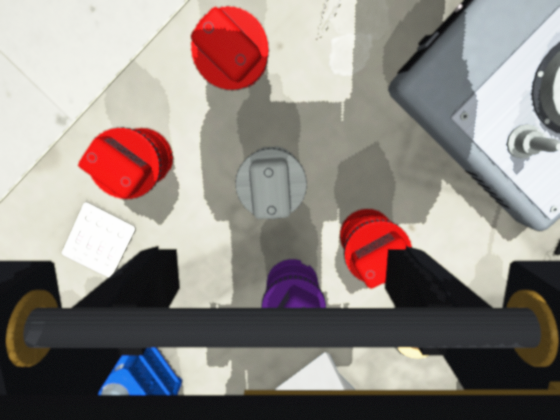

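The jar's block is centred near (270,189), with its screws at (268,173) and (272,211). No finger conflict shows in the view.

Run:
```python
from h import *
import pickle
c=pickle.load(open('w3.pkl','rb'))
g=cv2.cvtColor(c['frame'],cv2.COLOR_BGR2GRAY)
def fit(pts):
    (vx,vy,x0,y0)=cv2.fitLine(np.array(pts,'f4'),cv2.DIST_HUBER,0,.01,.01).ravel();print(np.degrees(np.arctan2(vy,vx))%180)
p=[ray(c,*q,.09)[:2] for q in((268.3,172.5),(271.5,210.5))]
d=p[0]-p[1];print('screws',p,np.linalg.norm(d),np.degrees(np.arctan2(d[1],d[0])),'mid',sum(p)/2)
Q=np.array([ray(c,*q,.09)[:2] for q in((251,158),(286,157),(291,217),(255,219))])
print('corners mid',Q.mean(0),[np.linalg.norm(Q[i]-Q[i-1]) for i in range(4)])
d=(Q[0]-Q[3]+Q[1]-Q[2]);print(np.degrees(np.arctan2(d[1],d[0])))
# lid outline at z .062: radial edges
pts=[]
for t in np.radians(np.r_[120:250:4,-60:60:4]):
    r=np.arange(26,46,.25)
    q=cv2.remap(g,(270.5+r*np.cos(t)).astype('f4')[None],(183+r*np.sin(t)).astype('f4')[None],cv2.INTER_LINEAR)[0].astype(float)
    k=np.argmin(q[4:]-q[:-4])+2;pts.append(ray(c,270.5+r[k]*np.cos(t),183+r[k]*np.sin(t),.061)[:2])
W=np.array(pts)
for _ in range(5):
    s=np.linalg.lstsq(np.c_[2*W,np.ones(len(W))],(W**2).sum(1),rcond=None)[0]
    r=np.sqrt(s[2]+s[:2]@s[:2]);e=abs(np.linalg.norm(W-s[:2],axis=1)-r);W=W[e<max(.001,np.median(e)*2)]
print('lid',s[:2],r,len(W))
```

```text
screws [array([ 0.4344751 , -0.25234147]), array([ 0.46159479, -0.27359415])] 0.03445510259427712 141.91553332985012 mid [ 0.44803495 -0.26296781]
corners mid [ 0.44633008 -0.26035036] [np.float64(0.054988365450665815), np.float64(0.030131519093392903), np.float64(0.05412052886812917), np.float64(0.03242072897961281)]
141.4075214950073
lid [ 0.44762615 -0.26265865] 0.03300215567716137 59
```

Jar is at (0.4477, -0.2627) with yaw 141.6°. The lid radius fits at 33 mm against 34. Descend and grasp.

```bash
python3 -m jog '[{"x":-0.0023,"y":-0.0138,"z":-0.02,"rx":0,"ry":0,"rz":3.8,"gripper":1},{"x":0,"y":0,"z":-0.05,"rx":0,"ry":0,"rz":0,"gripper":1},{"x":0,"y":0,"z":-0.05,"rx":0,"ry":0,"rz":0,"gripper":1},{"x":0,"y":0,"z":-0.05,"rx":0,"ry":0,"rz":0,"gripper":1},{"x":0,"y":0,"z":-0.028,"rx":0,"ry":0,"rz":0,"gripper":1},{"x":0,"y":0,"z":0,"rx":0,"ry":0,"rz":0,"gripper":0.2},{"x":0,"y":0,"z":0,"rx":0,"ry":0,"rz":0,"gripper":0},{"x":0,"y":0,"z":0,"rx":0,"ry":0,"rz":0,"gripper":0},{"x":0,"y":0,"z":0,"rx":0,"ry":0,"rz":0,"gripper":0},{"x":0,"y":0,"z":0,"rx":0,"ry":0,"rz":0,"gripper":0},{"x":0,"y":0,"z":0,"rx":0,"ry":0,"rz":0,"gripper":0},{"x":0,"y":0,"z":0,"rx":0,"ry":0,"rz":0,"gripper":0}]'
python3 -c "from h import *;st()"
```

```text
time_s: 4.12
tool_pos: [0.4474, -0.2642, 0.074]
eef_rot: [1.036, 2.965, 0.0]
wrist_force: [1.5, 1.3, 2.1]
opening: 0.0342
finger_force: 29.7
4.12 [ 0.4474 -0.2642  0.074 ] [0.623 0.782 0.   ] [1.036 2.965 0.   ] [1.5 1.3 2.1] [ 0.32 -0.21  0.06] 0.0342 29.72693257033825
```

Grasped at a 34.2 mm opening. Lift, carry and align with the tongue.

```bash
python3 -m jog '[{"x":0,"y":0,"z":0.02,"rx":0,"ry":0,"rz":0,"gripper":0},{"x":0,"y":0,"z":0.04,"rx":0,"ry":0,"rz":0,"gripper":0},{"x":0,"y":0,"z":0.04,"rx":0,"ry":0,"rz":0,"gripper":0},{"x":0,"y":0,"z":0.02,"rx":0,"ry":0,"rz":0,"gripper":0},{"x":0.0174,"y":0.0388,"z":0,"rx":0,"ry":0,"rz":-2.75,"gripper":0},{"x":0.0174,"y":0.0388,"z":0,"rx":0,"ry":0,"rz":-2.75,"gripper":0},{"x":0.0174,"y":0.0388,"z":0,"rx":0,"ry":0,"rz":-2.75,"gripper":0},{"x":0.0174,"y":0.0388,"z":0,"rx":0,"ry":0,"rz":-2.75,"gripper":0},{"x":0.0174,"y":0.0388,"z":0,"rx":0,"ry":0,"rz":-2.75,"gripper":0},{"x":0.0174,"y":0.0388,"z":0,"rx":0,"ry":0,"rz":-2.75,"gripper":0},{"x":0.0174,"y":0.0388,"z":0,"rx":0,"ry":0,"rz":-2.75,"gripper":0},{"x":0,"y":0,"z":0,"rx":0,"ry":0,"rz":0,"gripper":0},{"x":0,"y":0,"z":0,"rx":0,"ry":0,"rz":0,"gripper":0},{"x":0,"y":0,"z":0,"rx":0,"ry":0,"rz":0,"gripper":0}]'
python3 - <<'E'
from h import *
c=cap('wrist','w4.png');cap('scene','s4.png');st()
E
```

```text
time_s: 5.88
tool_pos: [0.5686, 0.0065, 0.1934]
eef_rot: [-1.519, -2.749, 0.001]
wrist_force: [-0.2, -0.5, -5.6]
opening: 0.0338
finger_force: 30.0
5.97 [0.5688 0.0066 0.1936] [ 0.846  0.533 -0.   ] [-1.519 -2.75   0.   ] [-0.2  0.2 -6.2] [-0.02 -0.    0.02] 0.0338 29.968210106017068
```

View pics/w4.png

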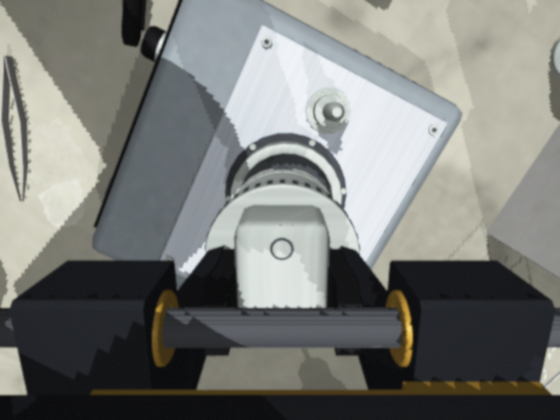

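The jar hangs upright over the collar. Descend to just inside the rim and feel.

```bash
python3 -m jog '[{"x":0.0005,"y":0.001,"z":-0.02,"rx":0,"ry":0,"rz":0,"gripper":0},{"x":0,"y":0,"z":-0.02,"rx":0,"ry":0,"rz":0,"gripper":0},{"x":0,"y":0,"z":-0.003,"rx":0,"ry":0,"rz":0,"gripper":0},{"x":0,"y":0,"z":-0.002,"rx":0,"ry":0,"rz":0,"gripper":0},{"x":0,"y":0,"z":-0.002,"rx":0,"ry":0,"rz":0,"gripper":0},{"x":0,"y":0,"z":0,"rx":0,"ry":0,"rz":0,"gripper":0}]'
python3 -c "from h import *;st()"
```

```text
time_s: 6.72
tool_pos: [0.5696, 0.0083, 0.1471]
eef_rot: [1.517, 2.75, 0.0]
wrist_force: [-0.5, 1.2, -6.1]
opening: 0.0335
finger_force: 30.0
6.72 [0.5696 0.0083 0.1471] [0.846 0.533 0.   ] [1.517 2.75  0.   ] [-0.5  1.2 -6.1] [-0.05 -0.03 -0.03] 0.0335 29.96820958040189
```

It has entered the collar freely, with no contact force. Continue down.

```bash
python3 -m jog '[{"x":0,"y":0,"z":-0.003,"rx":0,"ry":0,"rz":0,"gripper":0},{"x":0,"y":0,"z":-0.003,"rx":0,"ry":0,"rz":0,"gripper":0},{"x":0,"y":0,"z":-0.002,"rx":0,"ry":0,"rz":0,"gripper":0},{"x":0,"y":0,"z":-0.002,"rx":0,"ry":0,"rz":0,"gripper":0},{"x":0,"y":0,"z":-0.001,"rx":0,"ry":0,"rz":0,"gripper":0},{"x":0,"y":0,"z":0,"rx":0,"ry":0,"rz":0,"gripper":0}]'
python3 -c "from h import *;st()"
```

```text
time_s: 7.48
tool_pos: [0.5695, 0.0084, 0.1357]
eef_rot: [-1.517, -2.751, 0.0]
wrist_force: [-0.8, -0.6, -6.8]
opening: 0.0341
finger_force: 30.0
7.47 [0.5695 0.0084 0.1357] [ 0.846  0.533 -0.   ] [-1.517 -2.751  0.   ] [-0.8 -0.6 -6.8] [-0.07 -0.03 -0.04] 0.0341 29.968172101071104
```

Below 0.139, the tongue-top height, with no force, so the slot is over the tongue. Continue to the floor.

```bash
python3 -m jog '[{"x":0,"y":0,"z":-0.002,"rx":0,"ry":0,"rz":0,"gripper":0},{"x":0,"y":0,"z":-0.0015,"rx":0,"ry":0,"rz":0,"gripper":0},{"x":0,"y":0,"z":-0.001,"rx":0,"ry":0,"rz":0,"gripper":0},{"x":0,"y":0,"z":-0.0005,"rx":0,"ry":0,"rz":0,"gripper":0},{"x":0,"y":0,"z":0,"rx":0,"ry":0,"rz":0,"gripper":0}]'
python3 -c "from h import *;st()"
```

```text
time_s: 8.1
tool_pos: [0.5695, 0.0084, 0.1311]
eef_rot: [1.517, 2.751, 0.0]
wrist_force: [-1.3, 0.4, 0.1]
opening: 0.0336
finger_force: 29.9
8.1 [0.5695 0.0084 0.1311] [0.846 0.533 0.   ] [1.517 2.751 0.   ] [-1.3  0.4  0.1] [-0.03  0.49 -0.05] 0.0336 29.945828765630722
```

Floor contact at TCP z 0.131, as expected, and the weight is off. Release, lift and go over the bridge.

```bash
python3 -m jog '[{"x":0,"y":0,"z":0,"rx":0,"ry":0,"rz":0,"gripper":1},{"x":0,"y":0,"z":0,"rx":0,"ry":0,"rz":0,"gripper":1},{"x":0,"y":0,"z":0,"rx":0,"ry":0,"rz":0,"gripper":1},{"x":0,"y":0,"z":0,"rx":0,"ry":0,"rz":0,"gripper":1},{"x":0,"y":0,"z":0.03,"rx":0,"ry":0,"rz":0,"gripper":1},{"x":0,"y":0,"z":0.05,"rx":0,"ry":0,"rz":0,"gripper":1},{"x":0,"y":0,"z":0.05,"rx":0,"ry":0,"rz":0,"gripper":1},{"x":-0.016,"y":0.045,"z":0.02,"rx":0,"ry":0,"rz":-3,"gripper":1},{"x":-0.016,"y":0.045,"z":0.015,"rx":0,"ry":0,"rz":-3,"gripper":1},{"x":-0.016,"y":0.045,"z":0,"rx":0,"ry":0,"rz":-3,"gripper":1},{"x":-0.016,"y":0.045,"z":0,"rx":0,"ry":0,"rz":-3,"gripper":1},{"x":-0.016,"y":0.045,"z":0,"rx":0,"ry":0,"rz":-3,"gripper":1},{"x":0,"y":0,"z":0,"rx":0,"ry":0,"rz":0,"gripper":1},{"x":0,"y":0,"z":0,"rx":0,"ry":0,"rz":0,"gripper":1},{"x":0,"y":0,"z":0,"rx":0,"ry":0,"rz":0,"gripper":1}]'
python3 - <<'E'
from h import *
import pickle
c=cap('wrist','w5.png');pickle.dump(c,open('w5.pkl','wb'));s=cap('scene','s5.png');st()
f=np.hstack([c['frame'][:330],cv2.resize(s['frame'][180:260,230:350],(240,330)) [:330]]);cv2.imwrite('pics/v5.png',f)
E
```

```text
time_s: 9.98
tool_pos: [0.4899, 0.2324, 0.2957]
eef_rot: [1.865, 2.528, -0.0]
wrist_force: [0.2, 0.4, 0.2]
opening: 0.0883
finger_force: 0.0
10.07 [0.4899 0.2325 0.2957] [ 0.955  0.295 -0.   ] [-1.865 -2.528  0.   ] [ 0.7  0.  -0.5] [-0.05  0.08 -0.03] 0.0883 0.0
```

View pics/v5.png

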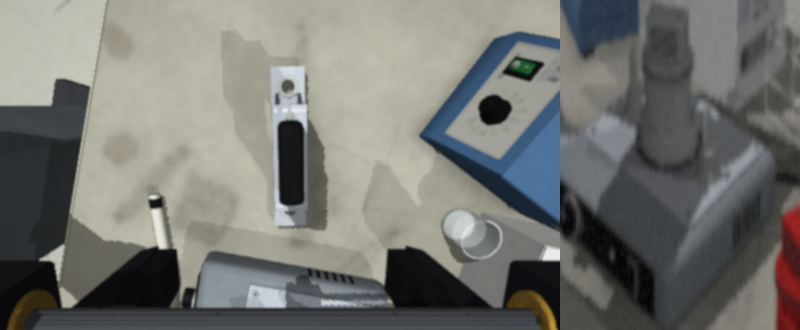

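The bridge grip is at (290,163), bores at about (288,87) on the far foot. The jar stands upright in the collar. Measure the grip blob.

```bash
python3 - <<'E'
from h import *
import pickle
c=pickle.load(open('w5.pkl','rb'))
g=cv2.cvtColor(c['frame'],cv2.COLOR_BGR2GRAY)
m=np.zeros_like(g);m[112:215,268:312]=(g[112:215,268:312]<60)*255
n,l,S,C=cv2.connectedComponentsWithStats(m);k=1+np.argmax(S[1:,4]);rc=cv2.minAreaRect(np.argwhere(l==k)[:,::-1].astype('f4'));print(rc)
q=np.array([ray(c,u,v,.124)[:2] for u,v in cv2.boxPoints(rc)]);e1=q[1]-q[0];e2=q[2]-q[1];print(np.linalg.norm(e1),np.linalg.norm(e2))
e=e1 if np.linalg.norm(e1)>np.linalg.norm(e2) else e2;print('grip',q.mean(0),np.degrees(np.arctan2(e[1],e[0])))
# bar ends (z~.09 bar / legs) and feet: light mask outline
m=(g>140).astype('u1');print([int(x) for x in np.where(m[62:232,285:293].any(1))[0][[0,-1]]+62])
for v in(66,227): print('end',ray(c,289,v,.016)[:2])
print('bore',ray(c,288,87,.016)[:2])
E
python3 -c "
import cv2
f=cv2.imread('pics/w5.png')[55:240,250:330];cv2.imwrite('pics/crop5.png',cv2.resize(f,None,fx=3.2,fy=3.2,interpolation=cv2.INTER_CUBIC))"
```

```text
((291.2751159667969, 162.50563049316406), (83.29896545410156, 24.867225646972656), 88.56790161132812)
0.020178411115968003 0.06997432971804031
grip [0.49194918 0.25191819] -70.58056465575504
[62, 231]
end [0.46609429 0.33494483]
end [0.51952951 0.16443509]
bore [0.47138607 0.31448319]
```

View pics/crop5.png

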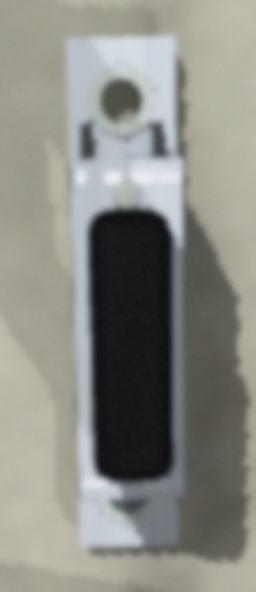

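Bridge is at about (0.4923, 0.2515), with its y axis at about 108.5°. Grip length is 70 mm against 72, and the bore check agrees within 1 mm. Grasp it.

```bash
python3 -m jog '[{"x":0.0024,"y":0.019,"z":-0.02,"rx":0,"ry":0,"rz":1.3,"gripper":1},{"x":0,"y":0,"z":-0.05,"rx":0,"ry":0,"rz":0,"gripper":1},{"x":0,"y":0,"z":-0.05,"rx":0,"ry":0,"rz":0,"gripper":1},{"x":0,"y":0,"z":-0.045,"rx":0,"ry":0,"rz":0,"gripper":1},{"x":0,"y":0,"z":-0.03,"rx":0,"ry":0,"rz":0,"gripper":1},{"x":0,"y":0,"z":0,"rx":0,"ry":0,"rz":0,"gripper":0.2},{"x":0,"y":0,"z":0,"rx":0,"ry":0,"rz":0,"gripper":0},{"x":0,"y":0,"z":0,"rx":0,"ry":0,"rz":0,"gripper":0},{"x":0,"y":0,"z":0,"rx":0,"ry":0,"rz":0,"gripper":0},{"x":0,"y":0,"z":0,"rx":0,"ry":0,"rz":0,"gripper":0},{"x":0,"y":0,"z":0,"rx":0,"ry":0,"rz":0,"gripper":0},{"x":0,"y":0,"z":0,"rx":0,"ry":0,"rz":0,"gripper":0},{"x":0,"y":0,"z":0,"rx":0,"ry":0,"rz":0,"gripper":0}]'
python3 -c "from h import *;st()"
```

```text
time_s: 11.7
tool_pos: [0.4919, 0.2524, 0.1008]
eef_rot: [-1.835, -2.55, 0.0]
wrist_force: [0.1, 0.0, 1.3]
opening: 0.0216
finger_force: 30.0
11.7 [0.4919 0.2524 0.1008] [ 0.948  0.318 -0.   ] [-1.835 -2.55   0.   ] [0.1 0.  1.3] [-0.05  0.14 -0.04] 0.0216 29.999356199987233
```

Gripped at 21.6 mm. Lift high enough to clear the jar (underside above 0.15), carry over the mill and turn -12.4°.

```bash
python3 -m jog '[{"x":0,"y":0,"z":0.02,"rx":0,"ry":0,"rz":0,"gripper":0},{"x":0,"y":0,"z":0.05,"rx":0,"ry":0,"rz":0,"gripper":0},{"x":0,"y":0,"z":0.05,"rx":0,"ry":0,"rz":0,"gripper":0},{"x":0,"y":0,"z":0.045,"rx":0,"ry":0,"rz":0,"gripper":0},{"x":0.0129,"y":-0.0405,"z":0,"rx":0,"ry":0,"rz":-2.07,"gripper":0},{"x":0.0129,"y":-0.0405,"z":0,"rx":0,"ry":0,"rz":-2.07,"gripper":0},{"x":0.0129,"y":-0.0405,"z":0,"rx":0,"ry":0,"rz":-2.07,"gripper":0},{"x":0.0129,"y":-0.0405,"z":0,"rx":0,"ry":0,"rz":-2.07,"gripper":0},{"x":0.0129,"y":-0.0405,"z":0,"rx":0,"ry":0,"rz":-2.07,"gripper":0},{"x":0.0129,"y":-0.0405,"z":0,"rx":0,"ry":0,"rz":-2.07,"gripper":0},{"x":0,"y":0,"z":0,"rx":0,"ry":0,"rz":0,"gripper":0},{"x":0,"y":0,"z":0,"rx":0,"ry":0,"rz":0,"gripper":0},{"x":0,"y":0,"z":0,"rx":0,"ry":0,"rz":0,"gripper":0},{"x":0,"y":0,"z":-0.03,"rx":0,"ry":0,"rz":0,"gripper":0},{"x":0,"y":0,"z":-0.02,"rx":0,"ry":0,"rz":0,"gripper":0},{"x":0,"y":0,"z":0,"rx":0,"ry":0,"rz":0,"gripper":0},{"x":0,"y":0,"z":0,"rx":0,"ry":0,"rz":0,"gripper":0}]'
python3 - <<'E'
from h import *
import pickle
c=cap('wrist','w6.png');pickle.dump(c,open('w6.pkl','wb'));st()
f=c['frame'][20:260,140:420];cv2.imwrite('pics/v6.png',cv2.resize(f,None,fx=2.4,fy=2.4,interpolation=cv2.INTER_CUBIC))
E
```

```text
time_s: 13.82
tool_pos: [0.5696, 0.0098, 0.2168]
eef_rot: [2.098, 2.337, 0.001]
wrist_force: [0.2, -0.7, -4.3]
opening: 0.0215
finger_force: 30.0
13.88 [0.5697 0.0097 0.2169] [0.994 0.107 0.002] [2.098e+00 2.336e+00 2.000e-03] [-0.7  0.1 -4.2] [-0.04  0.02  0.05] 0.022 29.999664751812816
```

View pics/v6.png

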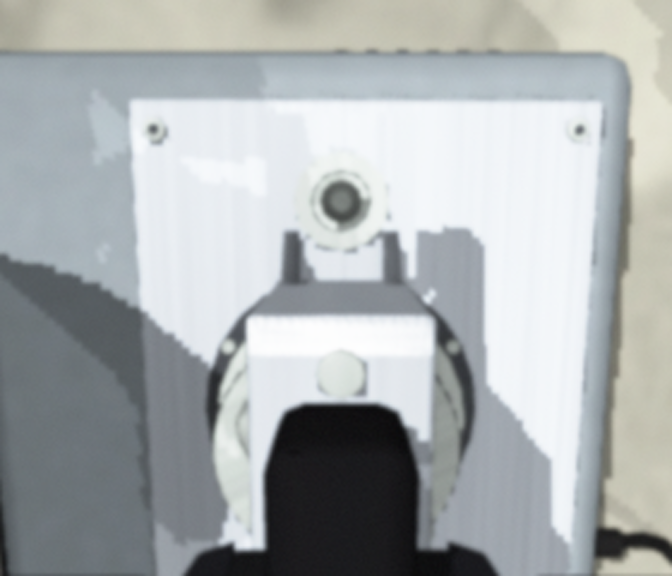

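The left post is seen through the left bore at crop (341,201). Compare projections.

Run:
```python
from h import *
import pickle
c=pickle.load(open('w6.pkl','rb'))
a=np.radians(96.1);d=np.array([np.cos(a),np.sin(a)])
post=np.array([.5695,.0084])+.068*d;br=np.array([.5697,.0097])-.001*d+.068*d
to=lambda p,z:(np.array(proj(c,[*p,z]))-[140,20])*2.4
print('post top',to(post,.103),'shoulder',to(post,.073),'bore top',to(br,.132),'bore bottom',to(br,.116))
u,v=140+341/2.4,20+201/2.4
print('seen as post .103',ray(c,u,v,.103)[:2]-post,'as bore .132',ray(c,u,v,.132)[:2]-br)
```

```text
post top [338.85859863 199.59519006] shoulder [338.77285689 199.91888371] bore top [340.36484575 198.02828578] bore bottom [340.21001328 198.33696461]
seen as post .103 [ 0.00061785 -0.00030422] as bore .132 [ 0.0002252 -0.0006688]
```

Agreement is within 1 mm. Lower step by step, watching the force.

```bash
python3 -m jog '[{"x":-0.0002,"y":-0.0002,"z":-0.008,"rx":0,"ry":0,"rz":0,"gripper":0},{"x":0,"y":0,"z":-0.003,"rx":0,"ry":0,"rz":0,"gripper":0},{"x":0,"y":0,"z":-0.003,"rx":0,"ry":0,"rz":0,"gripper":0},{"x":0,"y":0,"z":-0.003,"rx":0,"ry":0,"rz":0,"gripper":0},{"x":0,"y":0,"z":-0.003,"rx":0,"ry":0,"rz":0,"gripper":0},{"x":0,"y":0,"z":-0.002,"rx":0,"ry":0,"rz":0,"gripper":0},{"x":0,"y":0,"z":0,"rx":0,"ry":0,"rz":0,"gripper":0}]'
python3 -c "from h import *;st()"
```

```text
time_s: 14.75
tool_pos: [0.5691, 0.0092, 0.1936]
eef_rot: [-2.1, -2.337, 0.0]
wrist_force: [0.5, 0.7, -3.2]
opening: 0.022
finger_force: 30.0
14.75 [0.5691 0.0092 0.1936] [ 0.994  0.107 -0.   ] [-2.1   -2.337  0.   ] [ 0.5  0.7 -3.2] [-0.04  0.05 -0.06] 0.022 29.99969626776874
```

```bash
python3 -m jog '[{"x":0,"y":0,"z":-0.004,"rx":0,"ry":0,"rz":0,"gripper":0},{"x":0,"y":0,"z":-0.004,"rx":0,"ry":0,"rz":0,"gripper":0},{"x":0,"y":0,"z":-0.004,"rx":0,"ry":0,"rz":0,"gripper":0},{"x":0,"y":0,"z":-0.003,"rx":0,"ry":0,"rz":0,"gripper":0},{"x":0,"y":0,"z":-0.002,"rx":0,"ry":0,"rz":0,"gripper":0},{"x":0,"y":0,"z":0,"rx":0,"ry":0,"rz":0,"gripper":0}]'
python3 -c "from h import *;st()"
```

```text
time_s: 15.5
tool_pos: [0.5691, 0.0092, 0.1766]
eef_rot: [-2.1, -2.337, 0.0]
wrist_force: [-0.7, -0.5, -3.8]
opening: 0.0217
finger_force: 30.0
15.5 [0.5691 0.0092 0.1766] [ 0.994  0.107 -0.   ] [-2.1   -2.337  0.   ] [-0.7 -0.5 -3.8] [-0.03  0.05 -0.02] 0.0217 29.999811742454767
```

```bash
python3 -m jog '[{"x":0,"y":0,"z":-0.0015,"rx":0,"ry":0,"rz":0,"gripper":0},{"x":0,"y":0,"z":-0.001,"rx":0,"ry":0,"rz":0,"gripper":0},{"x":0,"y":0,"z":-0.0005,"rx":0,"ry":0,"rz":0,"gripper":0},{"x":0,"y":0,"z":0,"rx":0,"ry":0,"rz":0,"gripper":0},{"x":0,"y":0,"z":0,"rx":0,"ry":0,"rz":0,"gripper":0}]'
python3 -c "from h import *;st()"
```

```text
time_s: 16.12
tool_pos: [0.5691, 0.0092, 0.1738]
eef_rot: [2.1, 2.337, 0.0]
wrist_force: [1.0, -0.1, -4.4]
opening: 0.022
finger_force: 30.0
16.12 [0.5691 0.0092 0.1738] [0.994 0.107 0.   ] [2.1   2.337 0.   ] [ 1.  -0.1 -4.4] [-0.04  0.07  0.02] 0.022 29.99968150164932
```

Still hanging free; go a little further until contact.

```bash
python3 -m jog '[{"x":0,"y":0,"z":-0.0005,"rx":0,"ry":0,"rz":0,"gripper":0},{"x":0,"y":0,"z":-0.0005,"rx":0,"ry":0,"rz":0,"gripper":0},{"x":0,"y":0,"z":0,"rx":0,"ry":0,"rz":0,"gripper":0}]'
python3 -c "from h import *;st()"
```

```text
time_s: 16.5
tool_pos: [0.5693, 0.0092, 0.1738]
eef_rot: [2.099, 2.336, 0.001]
wrist_force: [-2.8, 1.2, 6.1]
opening: 0.0223
finger_force: 30.0
16.5 [0.5693 0.0092 0.1738] [0.994 0.107 0.001] [2.099e+00 2.336e+00 1.000e-03] [-2.8  1.2  6.1] [ 0.06  0.71 -0.02] 0.0223 30.01628070138395
```

Contact is exactly at the seated height. Release, retreat and look.

```bash
python3 -m jog '[{"x":0,"y":0,"z":0,"rx":0,"ry":0,"rz":0,"gripper":1},{"x":0,"y":0,"z":0,"rx":0,"ry":0,"rz":0,"gripper":1},{"x":0,"y":0,"z":0,"rx":0,"ry":0,"rz":0,"gripper":1},{"x":0,"y":0,"z":0,"rx":0,"ry":0,"rz":0,"gripper":1},{"x":0,"y":0,"z":0.02,"rx":0,"ry":0,"rz":0,"gripper":1},{"x":0,"y":0,"z":0.05,"rx":0,"ry":0,"rz":0,"gripper":1},{"x":0,"y":0,"z":0.05,"rx":0,"ry":0,"rz":0,"gripper":1},{"x":0,"y":0,"z":0,"rx":0,"ry":0,"rz":0,"gripper":1},{"x":0,"y":0,"z":0,"rx":0,"ry":0,"rz":0,"gripper":1},{"x":0,"y":0,"z":0,"rx":0,"ry":0,"rz":0,"gripper":1}]'
python3 - <<'E'
from h import *
s=cap('scene');w=cap('wrist');st()
f=np.hstack([cv2.resize(s['frame'][140:260,200:360],(400,300),interpolation=cv2.INTER_CUBIC),cv2.resize(w['frame'],(400,300))]);cv2.imwrite('pics/v7.png',f)
E
```

```text
time_s: 17.75
tool_pos: [0.5687, 0.0093, 0.2912]
eef_rot: [-2.098, -2.335, 0.002]
wrist_force: [-0.4, 1.3, -0.6]
opening: 0.0883
finger_force: 0.0
17.85 [0.5689 0.0092 0.2916] [ 0.994  0.107 -0.002] [-2.099e+00 -2.336e+00  2.000e-03] [-0.8 -0.3  0.4] [-0.07  0.   -0.03] 0.0875 0.0
```

View pics/v7.png

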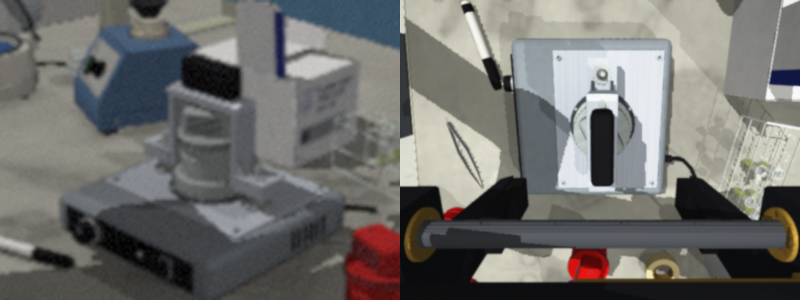

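The bridge sits level over the jar on both posts, centred at (602,130) in the picture, and the gripper is clear.

```bash
python3 -c "from workcell import ctrl;print(ctrl.hand_in())"
```

```text
the job is handed in; nothing more can be done
None
```

The jar is home on the drive tongue and the bridge rests on both post shoulders; both are released, and I handed the job in at about 18 s of the 72 s allowed. The hand-in returned no verdict. The slot went over the tongue without any turning by feel, because I aligned it from the camera view.

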